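Put the two returned reagents back in their crate cells

TASK

Two amber reagent bottles have come back in the round red-rimmed tub: lift out the green-capped one and the blue-capped one and stand each upright in the divided grey crate, the green-capped bottle in the empty cell with the green disc on its floor and the blue-capped bottle in the empty cell with the blue disc. They are glass: set them down on the cell floor without dropping them or tipping them over. Leave the white-capped bottles standing in their cells, the red-capped jar standing in the tub, and the other things on the bench where they are.

Things in the scene. Friction and masses are not known exactly. Their poses are not given: they have to be found in the camera images.
- crate: Open grey plastic crate, 162 (x) by 240 (y) by 56 high, fixed to the bench, with 2 cells along its x by 3 along its y. Cells are 72 square inside, at 78 pitch (centres at x +-39, y -78, 0, 78); walls 6 thick, floor 6 thick. Four cells hold white-capped bottles, two are empty and marked by the discs. Origin: centre of its underside.
- tub: Round white plastic tub with a red rim, fixed to the bench: 250 outer diameter at the foot, 286 over the rim, 75 high, floor 5 thick. It holds the green-capped bottle, the blue-capped bottle and the red-capped jar, standing about 70 from its centre and about 120 from one another. Origin: centre of its underside.
- green: Amber glass reagent bottle with a green screw cap and a blank paper label (one of the two to be moved); at first it stands in the tub. Overall height 120: body diameter 58 up to z 66, shoulder narrowing to a neck of diameter 28 at z 84, cap diameter 36 from z 90 to z 120. About 0.2 to 0.4 kg. Origin: centre of its underside, z up along the bottle.
- blue: Amber glass reagent bottle with a blue screw cap and a blank paper label (one of the two to be moved); at first it stands in the tub. Overall height 120: body diameter 58 up to z 66, shoulder narrowing to a neck of diameter 28 at z 84, cap diameter 36 from z 90 to z 120. About 0.2 to 0.4 kg. Origin: centre of its underside, z up along the bottle.
- green_pad: Flat green disc, 68 diameter, on the floor of one of the crate's cells, marking the cell for the green-capped bottle. Origin: the centre of that cell, on its floor (6 above the bench), z up. Under 1 thick: nothing to grip or catch on.
- blue_pad: Flat blue disc, 68 diameter, on the floor of one of the crate's cells, marking the cell for the blue-capped bottle. Origin: the centre of that cell, on its floor (6 above the bench), z up. Under 1 thick: nothing to grip or catch on.
- white1: Amber glass reagent bottle with a white screw cap and a blank paper label. Overall height 120: body diameter 58 up to z 66, shoulder narrowing to a neck of diameter 28 at z 84, cap diameter 36 from z 90 to z 120. About 0.2 to 0.4 kg. Origin: centre of its underside, z up along the bottle. It stands in one of the crate's cells and stays there, free to shift a little within it.
- white2: Amber glass reagent bottle with a white screw cap and a blank paper label. Overall height 120: body diameter 58 up to z 66, shoulder narrowing to a neck of diameter 28 at z 84, cap diameter 36 from z 90 to z 120. About 0.2 to 0.4 kg. Origin: centre of its underside, z up along the bottle. It stands in one of the crate's cells and stays there, free to shift a little within it.
- white3: Amber glass reagent bottle with a white screw cap and a blank paper label. Overall height 120: body diameter 58 up to z 66, shoulder narrowing to a neck of diameter 28 at z 84, cap diameter 36 from z 90 to z 120. About 0.2 to 0.4 kg. Origin: centre of its underside, z up along the bottle. It stands in one of the crate's cells and stays there, free to shift a little within it.
- white4: Amber glass reagent bottle with a white screw cap and a blank paper label. Overall height 120: body diameter 58 up to z 66, shoulder narrowing to a neck of diameter 28 at z 84, cap diameter 36 from z 90 to z 120. About 0.2 to 0.4 kg. Origin: centre of its underside, z up along the bottle. It stands in one of the crate's cells and stays there, free to shift a little within it.
- redjar: White plastic jar with a red cap, 54 diameter, 108 high (cap 34 diameter, from z 88), standing in the tub; it stays there. Origin: centre of its underside.
- weights: Open red plastic box of brass balance weights, 80 by 120, 80 high at the raised lid, on the bench beyond the work. Not to be moved. Origin: centre of its underside.
- flask: Clear conical glass flask, 84 diameter at the foot, 120 high, on the bench beside the work. Not to be moved. Origin: centre of its underside.
- stripbox: White and red carton, 130 (x) by 45 (y) by 30 high, lying on the bench beside the work. Not to be moved. Origin: centre of its underside.
Mind the look-alikes: they are no part of the job. Leave any turquoise or yellow look-alike of the green alone.

How it is judged:
By the outcome, as a careful person would: the job done as asked, in the order asked, and still so for the second after the job is handed in, with the robot touching nothing.
It also fails if it takes over 64 s, if anything falls off the work surface, if the arm or the gripper's body presses on something with over 40 N, if the wrist force passes 120 N, or if a joint passes its speed limit or range.

ROBOT

A 6-joint arm with a two-finger parallel gripper is mounted at the origin on the work surface. World frame = base frame: x ahead of the robot, y to its left, z up, the work surface at z = 0. Lengths are in m, angles in rad, forces in N, time in s.
With the tool pointing down it reaches from about 0.35 to 0.975 m from the base axis. Payload 4.9 kg.
Tool frame: the origin (TCP) lies midway between the tips of the shut fingers; the grasp point (between the pads) lies 19 mm behind it; z points along the fingers, y is the line along which they close (so a half turn about z gives the same grasp; the last joint's range is limited). The gripper opens to 85 mm and grips with 20 to 120 N. Pads are 22 mm wide; open, the fingers measure 114 mm over their backs; the gripper's body (76 mm by 85 mm) begins 54 mm behind the grasp point. The pads swing forward as they close: fully open they stand 13 mm farther back than shut.
Start: joints at [1.08, 0.053, 1.613, -0, 1.476, -0.119], TCP at [0.227, 0.582, 0.231] pointing down, gripper open.
Joint ranges: [-3.01, 3.01], [-1.01, 2.22], [0.06, 2.58], [-1.02, 4.17], [0.09, 2.62], [-3.14, 3.14]. Speed limits (rad/s): [2.57, 2.57, 3.14, 3.14, 3.14, 3.14].

INTERFACE

Orientations are given as a unit quaternion [w, x, y, z].
In Python, from plant import state, grab_frame, job_done, cut_out, place_of gives the robot as it stands.
- The arm moves only by the tool jog_arm, never from a script. Its argument "motion" is text: rows parted by semicolons, each of 7 numbers parted by spaces: the opening in per cent of the stroke, from 0 (shut) to 100 (fully open), then the shift along the tool's x, y, z as a fraction of full scale, then the turn, a rotation vector about the tool's x, y, z as a fraction of full scale. A call has exactly 5 rows; each row is the pose to reach, as a shift and turn from the pose commanded when the call began, along the tool's axes at that moment; what a row does not reach only later rows make up. Full scale, the value 1, is 50 cm for a shift and 1.5 rad for a turn. A row lasts 1/8 s, in which the tool goes at most 62.5 mm and 10.7 degrees, less where a joint would pass 70% of its speed; a pose out of reach is approached as far as the arm can. A call with a number of a shift or a turn outside -1 to 1 is refused whole. A call with a gripper value outside its range is refused whole. The fingers move at their own pace and stop on an object; the grip force is fixed at half the most. Time passes only in rows, so rows that repeat a pose let the fingers close, or fill a call up. It gives the time, the measured TCP pose, the force, the opening and the grip force at its end, in the units of the state.
- state(): the state, without advancing time (a new reading comes with each control period).
- grab_frame(name): name is "scene" or "top" or "wrist"; returns a dict with "color" (400x640x3 uint8, red, green, blue), "range_z" (400x640 float32, m along the optical axis (not along the pixel's ray), 0 where there is no reading), "intrinsics" (3x3 intrinsics, pixels), "world_from_camera" (4x4, takes a point from camera to world coordinates). Camera axes: x right, y up, looking along -z (the intrinsics and any distortion apply to the point x, -y, -z); pixel columns grow to the right and rows downward; lengths in m; the calibration is good to about 2 mm. A picture is of the moment at which its call begins.
- job_done(): hands the job in; it is judged then, once.
Trained networks look in the newest picture that a camera, given by its name, has taken for a name from the list of things; names that differ only in an ending like _2 or _b are one class to them, and where a whole thing is asked for, a point or a joint stands for the part that bears it (a point fixed in the world has none). Each returns a list of dicts, best first, with "p" (0 to 1); they miss things now and then, are a little off and sometimes report something else, mostly with a low value. They report only what shows in the picture. A call takes as long as a camera call. They do not tell look-alikes from the thing itself.
- cut_out(camera, thing): "pixels" (400x640 bool, what is visible of it).
- place_of(camera, thing): "at" ([x, y, z] in m, in world coordinates, good to about 4 mm: a listed point, or the origin of a listed thing).
The state is a dict: "time": time; "joint_pos": joint angles; "joint_vel": joint speeds; "joint_efforts": joint torques, N m; "tool_pos": TCP position; "tool_rot": TCP orientation; "contact_force": force on the tool from outside, world axes, zero at the start; "ft_torque": the same for the moment, N m; "gripper_width": opening from 0.0 (shut) to 1.0 (fully open); "grasp_force": force on a finger pad.
Only numpy, scipy, OpenCV 4.12 (cv2) and the standard library are available. Lean on these libraries where they do the work, as an engineer would, in place of code of your own. Each camera call takes 0.05 s, during which the arm holds its last target. There are 200 camera calls.

## Working session

There is one attempt and no reset: what is moved stays moved. The work goes in short steps, Python scripts to look and compute and a tool call to move; the robot and the scene stay as the last step left them, time stands still between calls to the robot, and variables do not carry over. Pictures are saved under pics/ and viewed, at most 10 in all, crops included, and the job is handed in when it is done.

Besides the shell and the picture viewer there is one more tool, called by a JSON object that holds its "name" and its "arguments". jog_arm: Moves the arm, as the interface text tells. Shift numbers are shares of 50 cm and turn numbers shares of 1.5 rad, none past 1 either way. Its arguments: {"type":"object","properties":{"motion":{"type":"string"}},"required":["motion"]}

```bash
mkdir -p pics
python3 - <<'E'
from plant import *
import cv2
s=state();print(s['tool_pos'],s['tool_rot'],s['time'],s['gripper_width'])
for c in['scene','top']:
    f=grab_frame(c);cv2.imwrite(f'pics/{c}0.png',f['color'][:,:,::-1])
for t in['green','blue','redjar','green_pad','blue_pad','crate','tub','white1','flask','stripbox','weights']:
    for r in place_of('top',t)[:5]:print(t,[round(float(v),3) for v in r['at']],round(r['p'],2))
E
```

```text
[0.22674704 0.5817415  0.23008342] [-3.15136420e-04  1.84824794e-01  9.82770942e-01 -9.86199928e-04] 0.0 1.0024040018045364
green [0.736, -0.118, 0.004] 0.94
green [0.579, 0.133, 0.001] 0.86
green [0.801, 0.144, -0.001] 0.75
green [0.559, -0.264, 0.002] 0.7
green [0.313, 0.213, -0.001] 0.61
blue [0.603, 0.239, 0.003] 0.96
redjar [0.477, 0.193, -0.001] 0.65
redjar [0.524, -0.157, 0.002] 0.47
green_pad [0.523, -0.157, 0.004] 0.97
blue_pad [0.558, -0.264, 0.002] 0.7
crate [0.519, -0.25, 0.002] 0.93
crate [0.487, -0.23, 0.004] 0.36
tub [0.555, 0.187, -0.001] 0.93
white1 [0.457, -0.306, 0.008] 0.83
white1 [0.489, -0.23, 0.005] 0.79
white1 [0.527, -0.332, 0.008] 0.59
white1 [0.59, -0.195, 0.004] 0.56
flask [0.537, -0.494, 0.004] 0.56
weights [0.77, 0.013, 0.002] 0.71
weights [0.489, -0.23, 0.004] 0.23
```

View pics/top0.png

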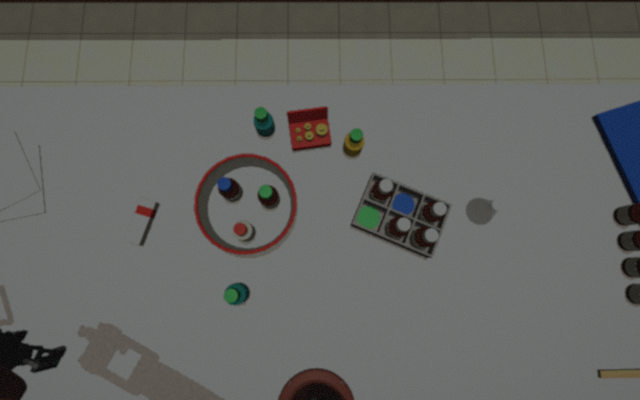

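View pics/scene0.png

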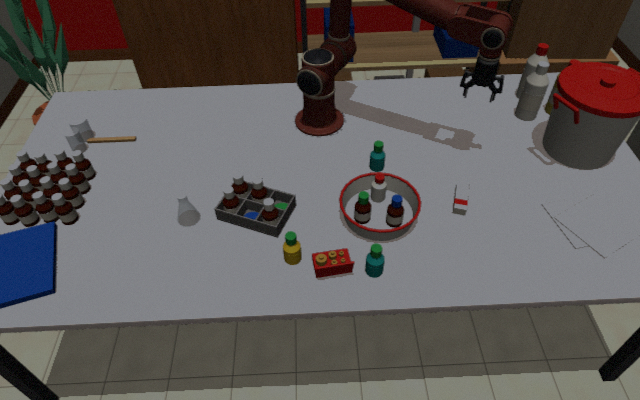

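The top view shows the tub at about (245,205), with green cap (266,190), blue cap (227,184) and jar (241,230). The crate is rotated, with the green disc at (369,217) and the blue disc at (403,203). I'll refine these with depth.

```bash
cat > h.py <<'E'
from plant import *
import numpy as np, cv2
def cloud(c):
    f=grab_frame(c);d=f['range_z'];K=f['intrinsics'];T=f['world_from_camera']
    v,u=np.mgrid[:400,:640]
    p=np.stack([(u-K[0,2])/K[0,0]*d,-(v-K[1,2])/K[1,1]*d,-d],-1)
    P=p@T[:3,:3].T+T[:3,3];P[d==0]=np.nan
    return f['color'],P
def near(P,x,y,r,z0,z1):
    return (np.hypot(P[...,0]-x,P[...,1]-y)<r)&(P[...,2]>z0)&(P[...,2]<z1)
def circ(P,m):  # smallest enclosing circle, median z
    (x,y),r=cv2.minEnclosingCircle(P[m][:,:2].astype(np.float32)*1000)
    return np.round([x,y,r,np.median(P[m][:,2])*1000,m.sum()],1)
E
python3 - <<'E'
from h import *
for c in['top','scene']:
    col,P=cloud(c);hsv=cv2.cvtColor(col,cv2.COLOR_RGB2HSV)
    for n,x,y in[('green',.579,.133),('blue',.603,.239),('jar',.477,.193),('w',.59,-.195),('w',.527,-.332),('w',.489,-.23),('w',.457,-.306)]:
        m=near(P,x,y,.04,.100,.14)
        print(c,n,circ(P,m) if m.any() else None, np.nanmean(P[m],0).round(4))
    m=near(P,.519,-.25,.17,.048,.064)
    print(cv2.minAreaRect(P[m][:,:2].astype(np.float32)*1000),m.sum())
    for n,lo,hi in[('green',45,80),('blue',100,130)]:
        m=near(P,.519,-.25,.17,-.01,.03)&(hsv[...,0]>lo)&(hsv[...,0]<hi)&(hsv[...,1]>120)
        print(n,circ(P,m) if m.any() else None,np.nanmean(P[m],0).round(4))
E
```

```text
top green [577.7 129.4  18.1 124.9 161. ] [0.5761 0.1281 0.1234]
top blue [599.5 239.   18.1 124.6 174. ] [0.5979 0.2373 0.1225]
top jar [480.8 196.5  17.  113.3 138. ] [0.4804 0.1959 0.1128]
top w [ 590.6 -190.4   18.1  126.5  166. ] [ 0.5886 -0.1889  0.1243]
top w [ 526.5 -330.    18.1  126.2  179. ] [ 0.5253 -0.3274  0.1239]
top w [ 486.3 -232.6   17.8  125.9  175. ] [ 0.4852 -0.2306  0.1239]
top w [ 456.3 -303.7   18.6  126.3  180. ] [ 0.4564 -0.3005  0.124 ]
((523.5952758789062, -247.2982940673828), (241.35531616210938, 163.31686401367188), 66.22318267822266) 1304
green [ 522.  -159.7   32.1    7.4  342. ] [ 0.5217 -0.1604  0.0074]
blue [ 559.8 -264.1   32.5    7.5  328. ] [ 0.561  -0.2656  0.0073]
scene green [579.2 126.2  20.2 122.6 111. ] [0.5836 0.1262 0.1192]
scene blue [600.1 236.   23.1 121.3 117. ] [0.6056 0.2357 0.1193]
scene jar [481.7 194.1  17.5 112.3  75. ] [0.4839 0.1933 0.1112]
scene w [ 592.4 -191.7   20.2  122.5  115. ] [ 0.5964 -0.1922  0.1199]
scene w [ 528.4 -331.    20.5  123.3  114. ] [ 0.533  -0.331   0.1196]
scene w [ 489.5 -235.    19.3  123.8  105. ] [ 0.4937 -0.2343  0.1202]
scene w [ 460.5 -306.2   21.2  122.6  108. ] [ 0.464  -0.3045  0.119 ]
((523.3816528320312, -249.3246307373047), (247.57171630859375, 172.4599609375), 66.69793701171875) 745
green [ 500.4 -161.7   22.5    5.5   56. ] [ 0.5007 -0.161   0.0057]
blue [ 538.7 -268.5   25.1    6.4   71. ] [ 0.541  -0.2676  0.0062]
```

{"name": "jog_arm", "arguments": {"motion": "100 -0.1 -0.06 0.006 0 0 0.055;100 -0.2 -0.12 0.012 0 0 0.11;100 -0.3 -0.18 0.018 0 0 0.17;100 -0.4 -0.24 0.024 0 0 0.22;100 -0.49 -0.295 0.03 0 0 0.275"}}

```text
time: 1.38
tool_pos: [0.4028, 0.3542, 0.2165]
tool_rot: [0.0, 0.384, 0.924, 0.0]
contact_force: [0.5, 0.1, 0.1]
gripper_width: 0.999
grasp_force: 0.0
```

```bash
cat >> h.py <<'E'
from scipy.spatial.transform import Rotation as Ro
def togo(x,y,z,yaw):  # fractions to reach world pose, tool down, tool-y at yaw (deg)
    s=state();q=s['tool_rot'];R=Ro.from_quat([q[1],q[2],q[3],q[0]])
    a=np.radians(yaw);yv=np.array([np.cos(a),np.sin(a),0]);zv=np.array([0,0,-1.]);G=Ro.from_matrix(np.stack([np.cross(yv,zv),yv,zv],1))
    d=R.inv().apply(np.array([x,y,z])-s['tool_pos'])/.5
    print('t',round(s['time'],2),'pos',s['tool_pos'].round(4),'shift',d.round(4),'turn',((R.inv()*G).as_rotvec()/1.5).round(3),'w',round(s['gripper_width'],3),'F',s['contact_force'].round(1),'g',round(s['grasp_force'],1))
E
python3 -c "
from h import *
togo(.578,.1285,.2,21.3)"
```

```text
t 1.38 pos [0.4028 0.3542 0.2165] shift [-0.5671 -0.0704  0.0332] turn [0.001 0.    0.275] w 0.999 F [0.5 0.1 0.1] g 0.0
```

{"name": "jog_arm", "arguments": {"motion": "100 -0.12 -0.015 0.008 0 0 0.07;100 -0.24 -0.03 0.016 0 0 0.14;100 -0.36 -0.045 0.024 0 0 0.2;100 -0.48 -0.06 0.03 0 0 0.275;100 -0.567 -0.07 0.033 0 0 0.275"}}

```text
time: 2.0
tool_pos: [0.5789, 0.1286, 0.1998]
tool_rot: [0.0, 0.564, 0.826, 0.0]
contact_force: [1.0, 1.8, -0.3]
gripper_width: 0.999
grasp_force: 0.0
```

```bash
python3 -c "
from h import *
togo(.578,.1285,.091,21.3)
c,P=cloud('wrist');cv2.imwrite('pics/w1.png',c[:,:,::-1])
m=near(P,.578,.1285,.035,.11,.135);print(circ(P,m) if m.any() else None)
m=near(P,.6,.238,.035,.11,.135);print(circ(P,m) if m.any() else None)
"
```

```text
t 2.0 pos [0.5789 0.1286 0.1998] shift [ 0.0005 -0.0018  0.2175] turn [ 0.  0. -0.] w 0.999 F [ 1.   1.8 -0.3] g 0.0
[ 577.   128.    17.9  124.5 1760. ]
[ 598.8  237.5   18.   124.6 2486. ]
```

View pics/w1.png

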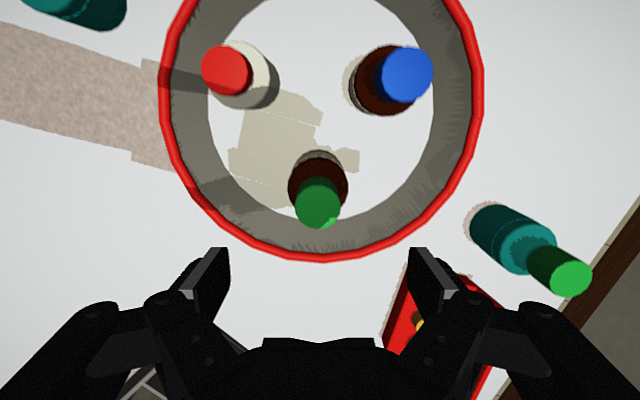

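The wrist view shows the green cap at (318,200), centred between the fingers (230 and 410). Descending.

{"name": "jog_arm", "arguments": {"motion": "100 0.001 -0.004 0.06 0 0 0;100 0.001 -0.004 0.12 0 0 0;100 0.001 -0.004 0.18 0 0 0;100 0.001 -0.004 0.226 0 0 0;100 0.001 -0.004 0.226 0 0 0"}}

```text
time: 2.68
tool_pos: [0.5737, 0.1305, 0.0844]
tool_rot: [-0.002, 0.563, 0.826, -0.002]
contact_force: [-0.2, 0.6, 0.6]
gripper_width: 1.002
grasp_force: 0.0
```

{"name": "jog_arm", "arguments": {"motion": "30 0 0 0 0 0 0;20 0 0 0 0 0 0;20 0 0 0 0 0 0;20 0 0 0 0 0 0;20 0 0 0 0 0 0"}}

```text
time: 3.3
tool_pos: [0.5768, 0.1307, 0.0884]
tool_rot: [0.001, 0.563, 0.826, 0.001]
contact_force: [0.6, 1.0, 5.7]
gripper_width: 0.409
grasp_force: 60.5
```

{"name": "jog_arm", "arguments": {"motion": "20 0 0 -0.03 0 0 0;20 0 0 -0.1 0 0 0;20 0 0 -0.18 0 0 0;20 0 0 -0.26 0 0 0;20 0 0 -0.33 0 0 0"}}

```text
time: 3.92
tool_pos: [0.5749, 0.1304, 0.2528]
tool_rot: [-0.0, 0.563, 0.826, -0.0]
contact_force: [0.5, -0.1, -3.3]
gripper_width: 0.405
grasp_force: 60.5
```

```bash
python3 -c "
from h import *
togo(.5205,-.1605,.24,21.3)
"
```

```text
t 3.92 pos [0.5749 0.1304 0.2528] shift [-0.5019 -0.3138  0.0258] turn [-0.001 -0.     0.001] w 0.405 F [ 0.5 -0.1 -3.3] g 60.5
```

{"name": "jog_arm", "arguments": {"motion": "20 -0.03 -0.02 0 0 0 0;20 -0.09 -0.06 0 0 0 0;20 -0.16 -0.1 0 0 0 0;20 -0.23 -0.145 0 0 0 0;20 -0.3 -0.19 0 0 0 0"}}

```text
time: 4.55
tool_pos: [0.5396, -0.0456, 0.2483]
tool_rot: [-0.002, 0.564, 0.826, -0.001]
contact_force: [0.8, -0.2, -3.5]
gripper_width: 0.401
grasp_force: 60.5
```

{"name": "jog_arm", "arguments": {"motion": "20 -0.07 -0.04 0 0 0 0;20 -0.13 -0.08 0 0 0 0;20 -0.17 -0.105 0 0 0 0;20 -0.195 -0.12 0 0 0 0;20 -0.202 -0.124 0 0 0 0"}}

```text
time: 5.18
tool_pos: [0.5201, -0.161, 0.2501]
tool_rot: [-0.001, 0.564, 0.826, -0.0]
contact_force: [-0.6, 0.8, -2.9]
gripper_width: 0.403
grasp_force: 60.6
```

{"name": "jog_arm", "arguments": {"motion": "20 0 0 0 0 0 0;20 0 0 0 0 0 0;20 0 0 0 0 0 0;20 0 0 0 0 0 0;20 0 0 0 0 0 0"}}

```text
time: 5.8
tool_pos: [0.5213, -0.1602, 0.2519]
tool_rot: [0.0, 0.563, 0.826, 0.0]
contact_force: [0.0, 0.2, -2.9]
gripper_width: 0.4
grasp_force: 60.6
```

```bash
python3 -c "
from h import *
togo(.5205,-.1605,.091,21.3)
c,P=cloud('wrist');cv2.imwrite('pics/w2.png',c[:,:,::-1])
m=near(P,.523,-.248,.17,.050,.062);print(m.sum(),cv2.minAreaRect(P[m][:,:2].astype(np.float32)*1000))
c,P=cloud('top')
togo(.5205,-.1605,.091,21.3)
m=near(P,.52,-.16,.06,.16,.25);print(np.nanmin(P[m],0),np.nanmax(P[m],0))
"
```

```text
t 5.8 pos [ 0.5213 -0.1602  0.2519] shift [ 1.000e-04 -1.700e-03  3.217e-01] turn [0.    0.    0.002] w 0.4 F [ 0.   0.2 -2.9] g 60.6
2690 ((522.7634887695312, -248.41012573242188), (239.83834838867188, 161.8182830810547), 66.24456787109375)
t 5.9 pos [ 0.5212 -0.1604  0.2518] shift [ 3.000e-04 -1.500e-03  3.216e-01] turn [0.    0.    0.002] w 0.406 F [-1.  -0.2 -2.8] g 60.6
[ 0.49325501 -0.17541557  0.17323109] [ 0.51786308 -0.14100271  0.24988075]
```

View pics/w2.png

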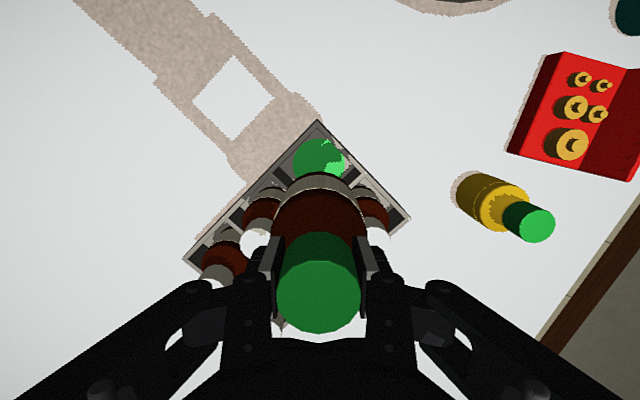

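Bottle hangs upright, cap at (320,290). Next I check its offset in the gripper.

```bash
python3 -c "
from h import *
c,P=cloud('wrist');h=cv2.cvtColor(c,cv2.COLOR_RGB2HSV)
s=state();print(s['tool_pos'])
m=near(P,.521,-.16,.05,.27,.31)&(h[...,0]>45)&(h[...,0]<80)&(h[...,1]>100);z=np.median(P[m][:,2]);print(z)
m&=abs(P[...,2]-z)<.003;print(circ(P,m))
togo(.5185,-.161,.1,21.3)
"
```

```text
[ 0.52121557 -0.16039513  0.25183566]
0.2879425124865068
[ 520.1 -160.6   20.8  288.1 5186. ]
t 5.95 pos [ 0.5212 -0.1604  0.2518] shift [ 0.0009 -0.0055  0.3037] turn [0.    0.    0.002] w 0.406 F [-0.8  0.2 -2.7] g 60.6
```

{"name": "jog_arm", "arguments": {"motion": "20 0 -0.004 0.04 0 0 0;20 0 -0.004 0.11 0 0 0;20 0 -0.004 0.18 0 0 0;20 0 -0.004 0.25 0 0 0;20 0 -0.004 0.29 0 0 0"}}

```text
time: 6.58
tool_pos: [0.5173, -0.1604, 0.1031]
tool_rot: [-0.002, 0.563, 0.826, -0.0]
contact_force: [-0.4, -0.2, -3.2]
gripper_width: 0.405
grasp_force: 60.4
```

{"name": "jog_arm", "arguments": {"motion": "20 0 0 0.01 0 0 0;20 0 0 0.018 0 0 0;20 0 0 0.024 0 0 0;20 0 0 0.028 0 0 0;20 0 0 0.03 0 0 0"}}

```text
time: 7.2
tool_pos: [0.5196, -0.1613, 0.0923]
tool_rot: [0.0, 0.563, 0.826, 0.0]
contact_force: [0.2, -0.9, -2.5]
gripper_width: 0.405
grasp_force: 60.5
```

{"name": "jog_arm", "arguments": {"motion": "20 0 0 0 0 0 0;20 0 0 0 0 0 0;20 0 0 0.001 0 0 0;20 0 0 0.002 0 0 0;20 0 0 0.002 0 0 0"}}

```text
time: 7.82
tool_pos: [0.5193, -0.1612, 0.0907]
tool_rot: [-0.0, 0.563, 0.826, -0.0]
contact_force: [-0.9, -0.6, -3.8]
gripper_width: 0.4
grasp_force: 60.5
```

{"name": "jog_arm", "arguments": {"motion": "20 0 0 0.001 0 0 0;20 0 0 0.002 0 0 0;20 0 0 0.003 0 0 0;20 0 0 0.004 0 0 0;20 0 0 0.004 0 0 0"}}

```text
time: 8.45
tool_pos: [0.5195, -0.1613, 0.0893]
tool_rot: [0.0, 0.563, 0.826, -0.0]
contact_force: [-1.5, 1.0, -0.0]
gripper_width: 0.402
grasp_force: 61.0
```

{"name": "jog_arm", "arguments": {"motion": "20 0 0 0.001 0 0 0;20 0 0 0.002 0 0 0;20 0 0 0.002 0 0 0;20 0 0 0.002 0 0 0;20 0 0 0.002 0 0 0"}}

```text
time: 9.07
tool_pos: [0.5197, -0.1614, 0.0894]
tool_rot: [0.0, 0.563, 0.826, -0.0]
contact_force: [-3.8, 1.3, 7.7]
gripper_width: 0.403
grasp_force: 61.8
```

Seated. Opening partly, then rising.

{"name": "jog_arm", "arguments": {"motion": "50 0 0 0 0 0 0;60 0 0 0 0 0 0;72 0 0 0 0 0 0;72 0 0 0 0 0 0;72 0 0 0 0 0 0"}}

```text
time: 9.7
tool_pos: [0.5193, -0.1612, 0.0877]
tool_rot: [-0.0, 0.563, 0.826, -0.0]
contact_force: [-0.2, 0.6, 0.2]
gripper_width: 0.715
grasp_force: 0.0
```

{"name": "jog_arm", "arguments": {"motion": "72 0 0 -0.03 0 0 0;72 0 0 -0.08 0 0 0;72 0 0 -0.15 0 0 0;72 0 0 -0.2 0 0 0;72 0 0 -0.22 0 0 0"}}

```text
time: 10.32
tool_pos: [0.5205, -0.1617, 0.201]
tool_rot: [0.002, 0.563, 0.826, 0.0]
contact_force: [0.0, -0.5, 0.2]
gripper_width: 0.718
grasp_force: 0.0
```

```bash
python3 -c "
from h import *
togo(.599,.238,.2,21.3)
c,P=cloud('scene');cv2.imwrite('pics/s3.png',cv2.resize(c[150:310,200:440,::-1],(720,480)))
c,P=cloud('wrist')
m=near(P,.5185,-.161,.035,.11,.145);print(circ(P,m) if m.any() else None)
"
```

```text
t 10.32 pos [ 0.5205 -0.1617  0.201 ] shift [0.6867 0.4382 0.0012] turn [0.002 0.002 0.002] w 0.718 F [ 0.  -0.5  0.2] g 0.0
[ 520.3 -164.3   18.   125.5 1750. ]
```

View pics/s3.png

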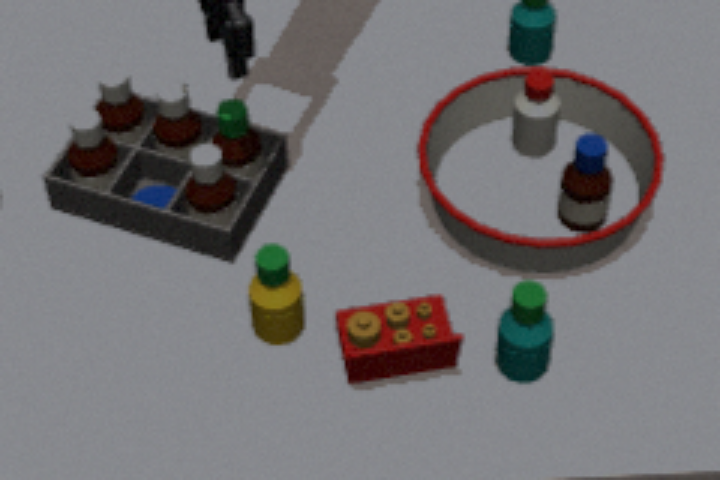

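Green bottle stands in its cell at crop (235,135). On to blue.

{"name": "jog_arm", "arguments": {"motion": "100 0.06 0.04 0 0 0 0;100 0.14 0.09 0 0 0 0;100 0.22 0.14 0 0 0 0;100 0.3 0.19 0 0 0 0;100 0.38 0.24 0 0 0 0"}}

```text
time: 11.05
tool_pos: [0.5609, 0.061, 0.196]
tool_rot: [-0.001, 0.563, 0.826, -0.001]
contact_force: [0.0, -0.5, -0.1]
gripper_width: 1.005
grasp_force: 0.0
```

{"name": "jog_arm", "arguments": {"motion": "100 0.08 0.05 0 0 0 0;100 0.16 0.105 0 0 0 0;100 0.24 0.155 0 0 0 0;100 0.29 0.19 0 0 0 0;100 0.307 0.198 0 0 0 0"}}

```text
time: 11.68
tool_pos: [0.5969, 0.2399, 0.1958]
tool_rot: [-0.001, 0.562, 0.827, -0.001]
contact_force: [0.8, 0.4, 0.9]
gripper_width: 1.003
grasp_force: 0.0
```

{"name": "jog_arm", "arguments": {"motion": "100 0 0 0 0 0 0;100 0 0 0 0 0 0;100 0 0 0 0 0 0;100 0 0 0 0 0 0;100 0 0 0 0 0 0"}}

```text
time: 12.3
tool_pos: [0.5978, 0.2382, 0.198]
tool_rot: [0.0, 0.564, 0.826, 0.0]
contact_force: [0.6, 0.5, 0.8]
gripper_width: 1.006
grasp_force: 0.0
```

```bash
python3 -c "
from h import *
togo(.599,.238,.0865,21.3)
c,P=cloud('wrist')
m=near(P,.599,.238,.035,.11,.135);print(circ(P,m) if m.any() else None)
"
```

```text
t 12.3 pos [0.5978 0.2382 0.198 ] shift [-0.0013  0.002   0.223 ] turn [0.    0.    0.001] w 1.006 F [0.6 0.5 0.8] g 0.0
[ 599.   237.9   18.   124.5 1785. ]
```

{"name": "jog_arm", "arguments": {"motion": "100 0.001 0.002 0.06 0 0 0;100 0.001 0.002 0.12 0 0 0;100 0.001 0.002 0.18 0 0 0;100 0.001 0.002 0.22 0 0 0;100 0.001 0.002 0.222 0 0 0"}}

```text
time: 12.98
tool_pos: [0.5972, 0.2391, 0.0848]
tool_rot: [-0.001, 0.563, 0.826, -0.001]
contact_force: [0.4, 0.1, 0.4]
gripper_width: 0.996
grasp_force: 0.0
```

{"name": "jog_arm", "arguments": {"motion": "30 0 0 0 0 0 0;20 0 0 0 0 0 0;20 0 0 0 0 0 0;20 0 0 0 0 0 0;20 0 0 0 0 0 0"}}

```text
time: 13.6
tool_pos: [0.5996, 0.2398, 0.0885]
tool_rot: [0.001, 0.563, 0.826, 0.001]
contact_force: [0.6, -0.1, 5.4]
gripper_width: 0.402
grasp_force: 60.3
```

{"name": "jog_arm", "arguments": {"motion": "20 0 0 -0.03 0 0 0;20 0 0 -0.1 0 0 0;20 0 0 -0.18 0 0 0;20 0 0 -0.26 0 0 0;20 0 0 -0.33 0 0 0"}}

```text
time: 14.22
tool_pos: [0.5978, 0.2392, 0.2527]
tool_rot: [-0.0, 0.563, 0.826, -0.001]
contact_force: [-0.1, 0.3, -2.7]
gripper_width: 0.401
grasp_force: 60.4
```

```bash
python3 -c "
from h import *
togo(.5585,-.264,.253,21.3)
"
```

```text
t 14.22 pos [0.5978 0.2392 0.2527] shift [-9.082e-01 -4.408e-01 -1.000e-04] turn [-0.001 -0.     0.001] w 0.401 F [-0.1  0.3 -2.7] g 60.4
```

{"name": "jog_arm", "arguments": {"motion": "20 -0.03 -0.015 0 0 0 0;20 -0.1 -0.05 0 0 0 0;20 -0.18 -0.087 0 0 0 0;20 -0.26 -0.126 0 0 0 0;20 -0.34 -0.165 0 0 0 0"}}

```text
time: 14.85
tool_pos: [0.5816, 0.0487, 0.2482]
tool_rot: [-0.002, 0.563, 0.826, -0.002]
contact_force: [0.2, -1.8, -3.3]
gripper_width: 0.404
grasp_force: 60.4
```

{"name": "jog_arm", "arguments": {"motion": "20 -0.08 -0.039 0 0 0 0;20 -0.16 -0.078 0 0 0 0;20 -0.24 -0.116 0 0 0 0;20 -0.32 -0.155 0 0 0 0;20 -0.39 -0.189 0 0 0 0"}}

```text
time: 15.48
tool_pos: [0.5646, -0.1669, 0.2483]
tool_rot: [-0.003, 0.564, 0.826, -0.001]
contact_force: [0.7, 0.5, -2.8]
gripper_width: 0.407
grasp_force: 60.4
```

{"name": "jog_arm", "arguments": {"motion": "20 -0.06 -0.03 0 0 0 0;20 -0.11 -0.055 0 0 0 0;20 -0.15 -0.075 0 0 0 0;20 -0.17 -0.083 0 0 0 0;20 -0.178 -0.086 0 0 0 0"}}

```text
time: 16.1
tool_pos: [0.5592, -0.2637, 0.2511]
tool_rot: [-0.001, 0.563, 0.826, 0.0]
contact_force: [0.1, -0.3, -2.8]
gripper_width: 0.404
grasp_force: 60.4
```

{"name": "jog_arm", "arguments": {"motion": "20 0 0 0 0 0 0;20 0 0 0 0 0 0;20 0 0 0 0 0 0;20 0 0 0 0 0 0;20 0 0 0 0 0 0"}}

```text
time: 16.73
tool_pos: [0.5596, -0.2634, 0.2519]
tool_rot: [0.0, 0.563, 0.826, 0.0]
contact_force: [0.6, 0.7, -2.1]
gripper_width: 0.407
grasp_force: 60.5
```

```bash
python3 -c "
from h import *
togo(.5585,-.264,.0895,21.3)
c,P=cloud('wrist');h=cv2.cvtColor(c,cv2.COLOR_RGB2HSV)
cv2.imwrite('pics/w4.png',c[:,:,::-1])
m=near(P,.5585,-.264,.05,.27,.31)&(h[...,0]>95)&(h[...,0]<130)&(h[...,1]>100);z=np.median(P[m][:,2]);print(z)
m&=abs(P[...,2]-z)<.003;print(circ(P,m))
togo(.5585,-.264,.0895,21.3)
"
```

```text
t 16.73 pos [ 0.5596 -0.2634  0.2519] shift [-3.000e-04 -2.500e-03  3.247e-01] turn [0.    0.    0.002] w 0.407 F [ 0.6  0.7 -2.1] g 60.5
0.2878371031183233
[ 557.5 -262.5   20.7  288.  5221. ]
t 16.77 pos [ 0.5596 -0.2635  0.2519] shift [-2.000e-04 -2.400e-03  3.248e-01] turn [0.    0.    0.002] w 0.404 F [-0.5 -0.1 -2.6] g 60.5
```

View pics/w4.png

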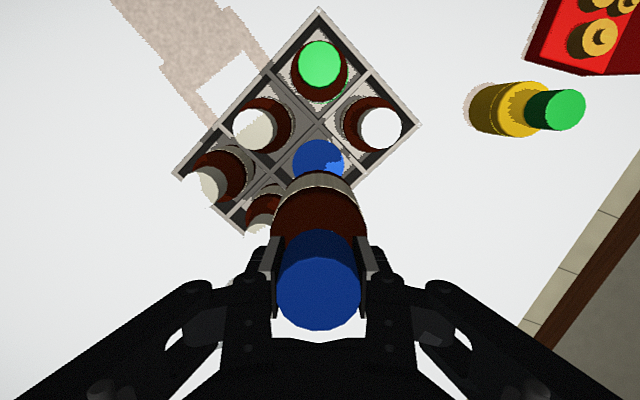

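Blue bottle at (320,290) is upright above its cell; the green one is visible in its cell at (320,65). Lowering as before.

{"name": "jog_arm", "arguments": {"motion": "20 -0.002 -0.002 0.04 0 0 0;20 -0.003 -0.002 0.11 0 0 0;20 -0.003 -0.002 0.18 0 0 0;20 -0.003 -0.002 0.25 0 0 0;20 -0.003 -0.002 0.29 0 0 0"}}

```text
time: 17.4
tool_pos: [0.5573, -0.2643, 0.1028]
tool_rot: [-0.003, 0.563, 0.826, -0.0]
contact_force: [-0.9, 0.5, -2.9]
gripper_width: 0.403
grasp_force: 60.4
```

{"name": "jog_arm", "arguments": {"motion": "20 0 0 0.01 0 0 0;20 0 0 0.018 0 0 0;20 0 0 0.024 0 0 0;20 0 0 0.028 0 0 0;20 0 0 0.031 0 0 0"}}

```text
time: 18.02
tool_pos: [0.5594, -0.2655, 0.0918]
tool_rot: [0.0, 0.563, 0.826, 0.0]
contact_force: [-0.1, 0.3, -2.3]
gripper_width: 0.403
grasp_force: 60.4
```

{"name": "jog_arm", "arguments": {"motion": "20 0 0 0.001 0 0 0;20 0 0 0.002 0 0 0;20 0 0 0.003 0 0 0;20 0 0 0.004 0 0 0;20 0 0 0.005 0 0 0"}}

```text
time: 18.65
tool_pos: [0.5593, -0.2655, 0.0895]
tool_rot: [0.0, 0.563, 0.826, -0.0]
contact_force: [-0.9, 2.0, 3.1]
gripper_width: 0.405
grasp_force: 60.9
```

{"name": "jog_arm", "arguments": {"motion": "20 0 0 0.001 0 0 0;20 0 0 0.001 0 0 0;20 0 0 0.001 0 0 0;20 0 0 0.001 0 0 0;20 0 0 0.001 0 0 0"}}

```text
time: 19.27
tool_pos: [0.5594, -0.2656, 0.0895]
tool_rot: [0.0, 0.563, 0.826, -0.0]
contact_force: [-2.9, 2.2, 4.8]
gripper_width: 0.405
grasp_force: 61.2
```

{"name": "jog_arm", "arguments": {"motion": "50 0 0 0 0 0 0;60 0 0 0 0 0 0;72 0 0 0 0 0 0;72 0 0 0 0 0 0;72 0 0 0 0 0 0"}}

```text
time: 19.9
tool_pos: [0.5591, -0.2653, 0.0882]
tool_rot: [-0.0, 0.563, 0.826, 0.0]
contact_force: [0.9, 0.8, -0.1]
gripper_width: 0.723
grasp_force: 0.0
```

{"name": "jog_arm", "arguments": {"motion": "72 0 0 -0.03 0 0 0;72 0 0 -0.08 0 0 0;72 0 0 -0.15 0 0 0;72 0 0 -0.22 0 0 0;72 0 0 -0.3 0 0 0"}}

```text
time: 20.52
tool_pos: [0.559, -0.2652, 0.2404]
tool_rot: [0.0, 0.563, 0.826, 0.0]
contact_force: [0.5, -0.6, 0.1]
gripper_width: 0.722
grasp_force: 0.0
```

```bash
python3 -c "
from h import *
togo(.5585,-.264,.0895,21.3)
c,P=cloud('wrist')
for x,y in[(.5585,-.264),(.5185,-.161)]:
    m=near(P,x,y,.035,.11,.145);print(circ(P,m) if m.any() else None)
c,P=cloud('scene');cv2.imwrite('pics/s5.png',cv2.resize(c[150:310,200:440,::-1],(720,480)))
"
```

```text
t 20.52 pos [ 0.559  -0.2652  0.2404] shift [ 2.800e-03 -2.000e-04  3.018e-01] turn [0.    0.    0.002] w 0.722 F [ 0.5 -0.6  0.1] g 0.0
[ 559.4 -267.5   18.   125.6 1290. ]
[ 520.3 -164.8   17.8  125.6 1749. ]
```

View pics/s5.png

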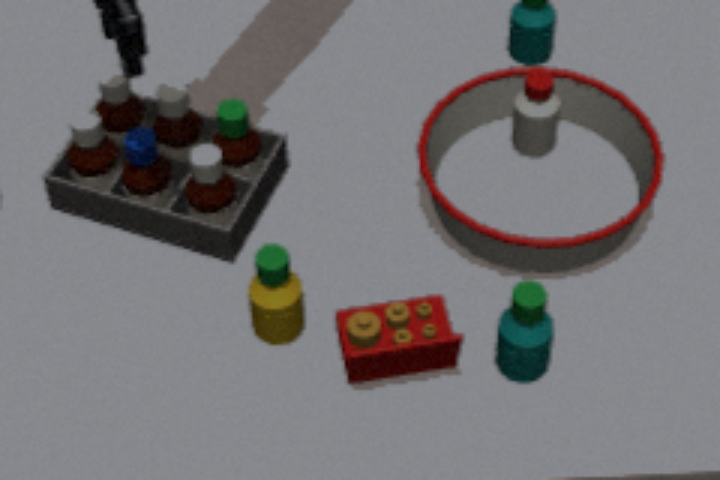

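Both bottles stand upright in their cells, blue at crop (143,155) and green at (235,130), with cap tops at z = 125.6 mm. Everything else is in place, so I'm handing it in.

```bash
python3 -c "
from plant import *
print(job_done())"
```

```text
the job is handed in; nothing more can be done
None
```

The green-capped and blue-capped bottles stand upright in their marked crate cells, each a few millimetres off centre; the job was handed in at about 21 s, the last pictures show nothing else moved, and no verdict was returned.

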